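Wipe the running rim of an offset mixing turntable

ROBOT

A 7-joint arm with a two-finger parallel gripper is mounted at the origin on the work surface. World frame = base frame: x ahead of the robot, y to its left, z up, the work surface at z = 0. Lengths are in m, angles in rad, forces in N, time in s.
With the tool pointing down it reaches from about 0.425 to 0.95 m from the base axis. Payload 4.7 kg.
Tool frame: the origin (TCP) lies midway between the tips of the shut fingers; the grasp point (between the pads) lies 19 mm behind it (arm.grip_point_offset is the distance from the TCP to the grasp point, in m); z points along the fingers, y is the line along which they close (so a half turn about z gives the same grasp; the last joint's range is limited). The gripper opens to 87 mm and grips with 3 to 60 N. Pads are 19 mm wide; open, the fingers measure 117 mm over their backs; the gripper's body (75 mm by 190 mm) begins 51 mm behind the grasp point.
Start: joints at [1.262, 0.469, -0.049, 1.532, 0.024, 1.141, -0.082], TCP at [0.186, -0.649, 0.223] pointing down, gripper open.
Joint ranges: [-2.59, 2.59], [-0.33, 1.99], [-1.39, 1.29], [0.1, 2.45], [-1.04, 4.18], [0.21, 1.99], [-2.66, 2.66]. Speed limits (rad/s): [2.57, 2.57, 3.14, 3.14, 3.14, 3.14, 3.14].

INTERFACE

Orientations are given as [roll, pitch, yaw] about the fixed x, y, z axes, in that order (R = Rz(yaw) Ry(pitch) Rx(roll)).
In Python, from bench import get_obs, eyes, arm gives the robot as it stands.
- The arm moves only by the tool jog_arm, never from a script. Its argument "series" is a list of rows, each an object with "xyz": the shift along the world's x, y, z scaled (see below), a list of three; "rotation": the turn, a rotation vector about the world's x, y, z scaled (see below), a list of three; "gripper": the closure, from -1 (fully open) to 1 (shut). A call has 1 to 20 rows; each row shifts and turns the commanded pose from where the row before left it; what a row does not reach is not made up. The controller multiplies each number of a shift by 100 mm and each number of a turn by 60 degrees. A row lasts 1/12 s, in which the tool goes at most 41.7 mm and 7.16 degrees, less where a joint would pass 70% of its speed; a pose out of reach is approached as far as the arm can. A call with a number of a shift or a turn outside -1 to 1 is refused whole. A call with a gripper value outside its range is refused whole. The fingers move at their own pace and stop on an object; the grip force is fixed at half the most. Time passes only in rows, so rows that do not move let the fingers close. It gives the time, the measured TCP pose, the force, the opening and the grip force at its end, in the units of the state.
- get_obs(): the state, without advancing time (a new reading comes with each control period).
- eyes.read_camera(name): name is "scene" or "top" or "wrist"; returns a dict with "pixels" (420x560x3 uint8, red, green, blue), "range_z" (420x560 float32, m along the optical axis (not along the pixel's ray), 0 where there is no reading), "mtx" (3x3 intrinsics, pixels), "T" (4x4, takes a point from camera to world coordinates); the wrist camera has in their place "hand_eye" (4x4, takes a point from camera to tool coordinates, whose origin is the TCP and whose axes are the flange's). Camera axes: x right, y up, looking along -z (the intrinsics and any distortion apply to the point x, -y, -z); pixel columns grow to the right and rows downward; lengths in m; the calibration is good to about 2 mm. A picture is of the moment at which its call begins: read the wrist's pose just before it.
- arm.hand_in(): hands the job in; it is judged then, once.
Trained networks look in the newest picture that a camera, given by its name, has taken for a name from the list of things; names that differ only in an ending like _2 or _b are one class to them, and where a whole thing is asked for, a point or a joint stands for the part that bears it (a point fixed in the world has none). Each returns a list of dicts, best first, with "conf" (0 to 1); they miss things now and then, are a little off and sometimes report something else, mostly with a low value. They report only what shows in the picture. A call takes as long as a camera call. They do not tell look-alikes from the thing itself.
- eyes.boxes_of(query, camera): "box" ([left, top, right, bottom] in pixels, round what is visible of it).
The state is a dict: "t": time; "q": joint angles; "joint_vel": joint speeds; "tau": joint torques, N m; "tcp_pos": TCP position; "eef_rot": TCP orientation; "force": force on the tool from outside, world axes, zero at the start; "ft_torque": the same for the moment, N m; "grip_width": opening from 0.0 (shut) to 1.0 (fully open); "grip_force": force on a finger pad.
Only numpy, scipy, OpenCV 4.12 (cv2) and the standard library are available. Lean on these libraries where they do the work, as an engineer would, in place of code of your own. Each camera call takes 0.05 s, during which the arm holds its last target. There are 200 camera calls.

TASK

Set the heavy off-centre steel tray of the mixing turntable spinning, then hold the sprung wiper's pad against its rim on the side nearest the robot, pressing with 1 to 5 N without a break for at least four seconds while the tray still turns by itself faster than 0.5 rad/s. Never spin it faster than 3 rad/s, ram it, or push the pad in to its stop. Finish with the tray at rest and the wiper standing upright on the bench again, and leave the other things on the bench alone.

Things in the scene. Friction and masses are not known exactly. Their poses are not given: they have to be found in the camera images.
- turntable: Fixed base of the mixing turntable: a white round foot (radius 95 mm, 40 mm high) with a short bearing neck (radius 30 mm), on the green bench. Origin: on the bench, on the vertical spindle axis. Its axes are parallel to the world axes. It carries the tray.
- tray (a joint): Angle (rad) of the tray about the vertical spindle, counter-clockwise from above, unlimited; starts 0.3 to 1.1. Bare steel disc, radius 125 mm, mounted OFF-CENTRE: its centre is 18 mm from the spindle in direction angle = joint value (0: +x), so the rim runs 18 mm in and out each turn. With its hidden flywheel 0.15 kg m2 (10 percent either way); coasts freely (drag 0.004 N m + 0.003 N m s/rad).
- peg_top (a point): Top centre of the black upright peg on the tray, 155 mm above the bench: radius 10 mm, 65 mm long (90 to 155 mm above the bench), 90 mm from the spindle in direction angle = tray joint + pi/2. Push it sideways to turn the tray.
- tray_centre (a point): Centre of the round tray's top face, 90 mm above the bench, 18 mm from the spindle. The rim is 30 mm high: 60 to 90 mm above the bench. Two low petri dishes (top at 102 mm) are fixed on the tray.
- wiper: The loose rim wiper, standing upright on the bench: a white plastic block 46 mm (x) by 34 mm (y) by 112 mm high, 0.32 kg with its pad. Origin: centre of its underside; z up; x points to the side where the pad sticks out. Grip it from above across the 34 mm faces, about 85 mm above its underside.
- pad (a joint): How far (m) the wiper's spring pad is pressed in, 0 = free, stop at 0.025 (never push it that far). Spring 250 N/m from zero: pressing force = 250 x value (1 N = 4 mm, 5 N = 20 mm), plus 4 N s/m damping. The pad moves along the wiper's x only. The rim being off-centre, a press drives the tray on while the rim recedes and holds it back while the rim comes out.
- pad_face (a point): Middle of the pad's front face: free, 65 mm from the wiper's vertical axis along the wiper's +x, 30 mm above its underside; moves with the pad. The pad is a slippery white plate (friction on the rim about 0.08) 50 mm wide (y), 26 mm high, 10 mm thick.
- medium: Bystander: a glass medium bottle, radius 34 mm, 150 mm high, origin at its underside. Leave it alone.
- wellplate: Bystander: a clear 24-well plate, 86 x 128 x 18 mm, origin at the centre of its underside. Leave it alone.
- mouse: Bystander: a black computer mouse, 100 x 58 x 26 mm, origin at the centre of its underside. Leave it alone.
Mind the look-alikes: they are no part of the job. Leave any black or orange look-alike of the wiper alone.

How it is judged:
By the outcome, as a careful person would: the job done as asked, in the order asked, and still so for the second after the job is handed in, with the robot touching nothing.
It also fails if it takes over 64 s, if anything falls off the work surface, if the arm or the gripper's body presses on something with over 40 N, if the wrist force passes 120 N, or if a joint passes its speed limit or range.

## Working session

There is one attempt and no reset: what is moved stays moved. The work goes in short steps, Python scripts to look and compute and a tool call to move; the robot and the scene stay as the last step left them, time stands still between calls to the robot, and variables do not carry over. Pictures are saved under pics/ and viewed, at most 10 in all, crops included, and the job is handed in when it is done.

Besides the shell and the picture viewer there is one more tool, called after "Request:" by a JSON object that holds its "op" and its "data". jog_arm: Moves the arm, as the interface text tells. Shifts and turns lie within -1 to 1; 1 stands for 100 mm of shift or 60 degrees of turn. Its arguments: {"type":"object","properties":{"series":{"type":"array"}},"required":["series"]}

```bash
mkdir -p pics; ls
cat > h.py <<'E'
import numpy as np, cv2
from bench import get_obs, eyes, arm
def world(c,T=None):
    d=c["range_z"]; T=c["T"] if T is None else T; K=c["mtx"]
    v,u=np.indices(d.shape)
    x=(u-K[0,2])/K[0,0]*d; y=(v-K[1,2])/K[1,1]*d
    P=np.stack([x,-y,-d,np.ones_like(d)],-1)@T.T
    P=P[...,:3]; P[d==0]=np.nan
    return P
E
python3 - <<'E'
from h import *
ims=[]
for n in ("scene","top"):
    c=eyes.read_camera(n); cv2.imwrite(f"pics/{n}0.png",c["pixels"][...,::-1])
    np.savez(n+"0.npz",**c)
    P=world(c)
    for q in ("turntable","tray","peg_top","wiper","pad","medium","wellplate","mouse"):
        for b in eyes.boxes_of(q,n)[:4]:
            l,t,r,bo=b["box"]; m=P[int((t+bo)/2),int((l+r)/2)]
            print(n,q,np.round(b["box"]),round(b["conf"],2),m.round(3))
print(get_obs())
E
```

```text
pics
scene turntable [299. 201. 409. 294.] 0.91 [0.661 0.12  0.09 ]
scene turntable [159. 230. 195. 298.] 0.15 [ 0.709 -0.259  0.091]
scene tray [299. 200. 407. 286.] 0.72 [0.642 0.119 0.089]
scene peg_top [299. 202. 410. 285.] 0.92 [0.644 0.123 0.088]
scene wiper [ 83. 194. 125. 239.] 0.71 [ 0.49  -0.482  0.063]
scene wiper [151. 179. 182. 220.] 0.61 [ 0.411 -0.34   0.063]
scene wiper [149. 197. 165. 248.] 0.6 [ 0.515 -0.343  0.061]
scene pad [167. 193. 184. 204.] 0.61 [ 0.352 -0.329  0.03 ]
scene pad [147. 231. 163. 250.] 0.48 [ 0.56  -0.342  0.039]
scene pad [ 84. 214. 101. 237.] 0.43 [ 0.487 -0.516  0.034]
scene medium [160. 231. 197. 295.] 0.71 [ 0.709 -0.256  0.094]
scene wellplate [404. 200. 463. 236.] 0.81 [0.441 0.383 0.017]
scene mouse [430. 249. 478. 280.] 0.81 [0.647 0.361 0.025]
top turntable [199. 154. 275. 224.] 0.76 [0.625 0.121 0.092]
top tray [196. 151. 275. 231.] 0.56 [0.62  0.125 0.089]
top peg_top [197. 149. 276. 229.] 0.58 [0.625 0.121 0.092]
top wiper [369. 214. 392. 242.] 0.89 [ 0.51  -0.331  0.109]
top wiper [407. 230. 439. 250.] 0.65 [ 0.473 -0.461  0.109]
t
[... 427 characters left out ...]
': array([ 1.2621079 ,  0.46857047, -0.04860724,  1.5324911 ,  0.02405961,
        1.14100335, -0.08231427]), 'joint_vel': array([-5.48519162e-05, -2.55807068e-04,  2.11452038e-04,  2.62543589e-04,
       -8.22769184e-04, -5.68269145e-04,  1.65807295e-04]), 'tau': array([-1.06466050e-04, -5.07823205e+01, -8.08503362e-02, -2.36456770e+01,
       -6.13993756e-02,  3.12653964e-02,  2.04117129e-05]), 'tcp_pos': array([ 0.18646844, -0.64875463,  0.22259657]), 'eef_rot': array([ 3.14148488e+00, -8.16248544e-05,  2.79773559e-01]), 'force': array([-0.73360189, -0.37956551, -0.31139775]), 'ft_torque': array([ 0.01556402,  0.00251105, -0.02605317]), 'grip_force': 0.0, 'grip_width': 0.9992623079514612}
```

Run:
```python
import cv2,numpy as np
a=cv2.imread("pics/scene0.png");b=cv2.imread("pics/top0.png")
cv2.imwrite("pics/s1.png",cv2.resize(a,None,fx=1.42,fy=1.42))
x=cv2.resize(b[200:300,340:460],(600,500),interpolation=2); 
cv2.imwrite("pics/t1.png",x)
```

```text
(no output)
```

View pics/s1.png

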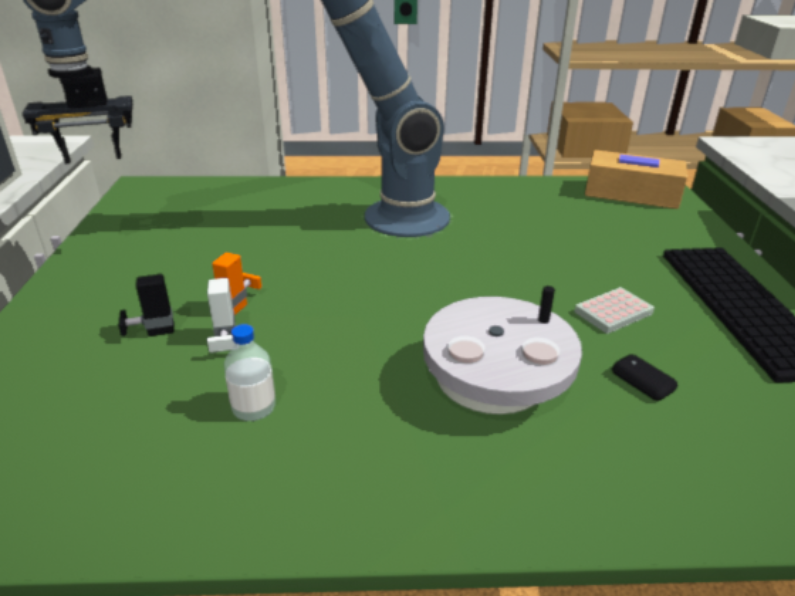

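View pics/t1.png

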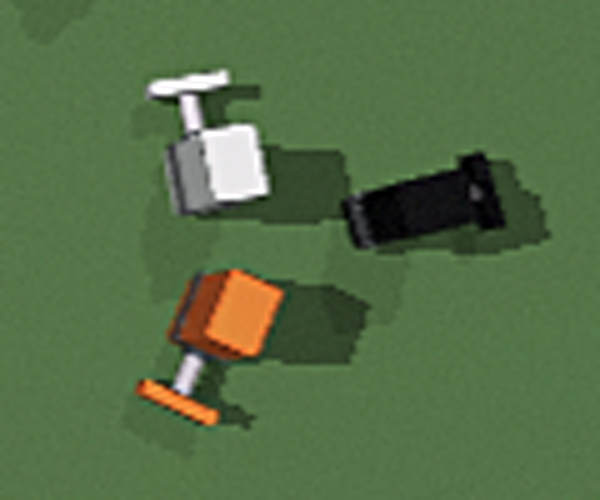

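White wiper (top image about pixel (385,231)) is the target. The look-alikes are orange (390,263) and black (424,240), and the medium bottle stands at (357,178). The crop confirms white, with its pad pointing roughly +x. The peg is towards the robot, left side.

Run:
```python
from h import *
from scipy.optimize import least_squares
pts=[];col=[]
for n in ("scene","top"):
    c=dict(np.load(n+"0.npz")); P=world(c)
    m=np.isfinite(P[...,0]); A=P[m]; C=c["pixels"][m].astype(int)
    tr=A[(np.hypot(A[:,0]-.63,A[:,1]-.12)<.16)]; tc=C[(np.hypot(A[:,0]-.63,A[:,1]-.12)<.16)]
    s=tr[(tr[:,2]>.08)&(tr[:,2]<.096)]
    hull=cv2.convexHull((s[:,:2]*1000).astype(np.float32))
    (x,y),r=cv2.minEnclosingCircle(hull); print(n,"tray",x,y,r, len(s))
    f=least_squares(lambda p:np.hypot(hull[:,0,0]-p[0],hull[:,0,1]-p[1])-p[2],[x,y,125]).x; print(f)
    pg=tr[(tr[:,2]>.110)]; print(n,"peg",len(pg),pg.mean(0),pg.min(0),pg.max(0))
    C0=f[:2]/1000
    d=pg[:,:2].mean(0)-C0; a=np.arctan2(d[1],d[0])-np.arctan2(90,-18); print("angle",a,np.hypot(*d),"spindle",C0-.018*np.array([np.cos(a),np.sin(a)]))
    white=(C.min(1)>100)&(A[:,2]>.006)&(abs(A[:,0]-.52)<.08)&(abs(A[:,1]+.34)<.06)&(C.max(1)-C.min(1)<60)
    W=A[white]
    for lo,hi in ((.008,.05),(.05,.1),(.103,.12)):
        w=W[(W[:,2]>lo)&(W[:,2]<=hi)]
        if len(w)>4: print(n,lo,len(w),w.mean(0).round(4),w.min(0).round(4),w.max(0).round(4),cv2.minAreaRect((w[:,:2]*1000).astype(np.float32)))
    pd=W[(W[:,2]<.05)&(W[:,0]>.55)]; 
    if len(pd)>4: print("padline",cv2.fitLine((pd[:,:2]*1000).astype(np.float32),2,0,.01,.01).ravel(), pd.mean(0))
```

```text
scene tray 627.9814453125 121.62334442138672 126.50756072998047 5263
[628.45270819 122.31216689 124.75925192]
scene peg 166 [0.58517115 0.19909648 0.13587479] [0.57228468 0.19087836 0.11071966] [0.59126707 0.21108748 0.15596799]
angle 0.315887598603493 0.08814263454713478 spindle [0.61134333 0.11672028]
scene 0.008 285 [ 0.5409 -0.3443  0.035 ] [ 0.4682 -0.3642  0.0157] [ 0.564  -0.3226  0.0498] ((516.4942626953125, -350.39068603515625), (90.74633026123047, 42.01461410522461), 10.083982467651367)
scene 0.05 264 [ 0.5131 -0.3455  0.0756] [ 0.4709 -0.3643  0.0502] [ 0.5208 -0.3305  0.0998] ((501.2793273925781, -340.26910400390625), (27.75802230834961, 54.153587341308594), 58.36994552612305)
scene 0.103 178 [ 0.4995 -0.349   0.1097] [ 0.4687 -0.3706  0.1031] [ 0.5185 -0.3307  0.1142] ((494.7345275878906, -350.14947509765625), (47.503318786621094, 33.80144500732422), 11.318047523498535)
padline [ 1.3637076e-01 -9.9065787e-01  5.5720422e+02 -3.4441019e+02] [ 0.55720425 -0.34441017  0.03216909]
top tray 628.5396728515625 124.1520004272461 125.60519409179688 4062
[628.19568079 124.15987194 
[... 193 characters left out ...]
05 0.1173074 ]
top 0.008 94 [ 0.5365 -0.3375  0.0372] [ 0.4728 -0.3609  0.0103] [ 0.5617 -0.3143  0.0497] ((523.0799560546875, -328.5852355957031), (43.51356506347656, 92.08480834960938), 74.06903839111328)
top 0.05 60 [ 0.4908 -0.3337  0.0755] [ 0.4709 -0.3408  0.0507] [ 0.5127 -0.3293  0.0999] ((491.4630432128906, -333.88214111328125), (43.1856689453125, 4.185544013977051), 13.054369926452637)
top 0.103 161 [ 0.4943 -0.3486  0.1105] [ 0.4727 -0.3674  0.1043] [ 0.5167 -0.3303  0.1167] ((494.5174255371094, -349.4496765136719), (44.87394332885742, 33.651763916015625), 9.829264640808105)
padline [ 1.1748330e-01 -9.9307483e-01  5.5454187e+02 -3.4014532e+02] [ 0.55454186 -0.34014531  0.0414904 ]
```

Target: the white wiper, at about (0.4945, −0.3497) with yaw about 0.17. The spindle is at (0.6115, 0.117) and the peg at (0.581, 0.2015). I'll spin the tray clockwise by pushing the peg with shut fingers, so I move there first.

Request:
{"op": "jog_arm", "data": {"series": [{"xyz": [0.264, 0.199, 0], "rotation": [0, 0, 0], "gripper": 1}, {"xyz": [0.264, 0.199, 0], "rotation": [0, 0, 0], "gripper": 1}, {"xyz": [0.264, 0.199, 0], "rotation": [0, 0, 0], "gripper": 1}, {"xyz": [0.264, 0.199, 0], "rotation": [0, 0, 0], "gripper": 1}, {"xyz": [0.264, 0.199, 0], "rotation": [0, 0, 0], "gripper": 1}, {"xyz": [0.264, 0.199, 0], "rotation": [0, 0, 0], "gripper": 1}, {"xyz": [0.264, 0.199, 0], "rotation": [0, 0, 0], "gripper": 1}, {"xyz": [0.264, 0.199, 0], "rotation": [0, 0, 0], "gripper": 1}, {"xyz": [0.264, 0.199, 0], "rotation": [0, 0, 0], "gripper": 1}, {"xyz": [0.264, 0.199, 0], "rotation": [0, 0, 0], "gripper": 1}]}}

```text
t: 1.73
tcp_pos: [0.4516, -0.4487, 0.2228]
eef_rot: [3.141, -0.0, 0.28]
force: [0.8, -0.2, -0.5]
grip_width: 0.326
grip_force: 0.0
```

Request:
{"op": "jog_arm", "data": {"series": [{"xyz": [0.055, 0.345, 0], "rotation": [0, 0, -0.023], "gripper": 1}, {"xyz": [0.055, 0.345, 0], "rotation": [0, 0, -0.023], "gripper": 1}, {"xyz": [0.055, 0.345, 0], "rotation": [0, 0, -0.023], "gripper": 1}, {"xyz": [0.055, 0.345, 0], "rotation": [0, 0, -0.023], "gripper": 1}, {"xyz": [0.055, 0.345, 0], "rotation": [0, 0, -0.023], "gripper": 1}, {"xyz": [0.055, 0.345, 0], "rotation": [0, 0, -0.023], "gripper": 1}, {"xyz": [0.055, 0.345, 0], "rotation": [0, 0, -0.023], "gripper": 1}, {"xyz": [0.055, 0.345, 0], "rotation": [0, 0, -0.023], "gripper": 1}, {"xyz": [0.055, 0.345, 0], "rotation": [0, 0, -0.023], "gripper": 1}, {"xyz": [0.055, 0.345, 0], "rotation": [0, 0, -0.023], "gripper": 1}, {"xyz": [0.055, 0.345, 0], "rotation": [0, 0, -0.023], "gripper": 1}, {"xyz": [0.055, 0.345, 0], "rotation": [0, 0, -0.023], "gripper": 1}, {"xyz": [0.055, 0.345, 0], "rotation": [0, 0, -0.023], "gripper": 1}, {"xyz": [0.055, 0.345, 0], "rotation": [0, 0, -0.023], "gripper": 1}, {"xyz": [0.055, 0.345, 0], "rotation": [0, 0, -0.023], "gripper": 1}, {"xyz": [0.055, 0.345, 0], "rotation": [0, 0, -0.023], "gripper": 1}, {"xyz": [0.055, 0.345, 0], "rotation": [0, 0, -0.023], "gripper": 1}, {"xyz": [0.055, 0.345, 0], "rotation": [0, 0, -0.023], "gripper": 1}, {"xyz": [0.055, 0.345, 0], "rotation": [0, 0, -0.023], "gripper": 1}, {"xyz": [0, 0, 0], "rotation": [0, 0, 0], "gripper": 1}]}}

```text
t: 3.4
tcp_pos: [0.5541, 0.215, 0.223]
eef_rot: [-3.135, 0.0, -0.168]
force: [-0.8, 0.3, 0.8]
grip_width: 0.009
grip_force: 0.0
```

Request:
{"op": "jog_arm", "data": {"series": [{"xyz": [-0.04, 0, -0.24], "rotation": [0, 0, 0], "gripper": 1}, {"xyz": [0, 0, -0.24], "rotation": [0, 0, 0], "gripper": 1}, {"xyz": [0, 0, -0.24], "rotation": [0, 0, 0], "gripper": 1}, {"xyz": [0, 0, -0.24], "rotation": [0, 0, 0], "gripper": 1}, {"xyz": [0, 0, 0], "rotation": [0, 0, 0], "gripper": 1}, {"xyz": [0, 0, 0], "rotation": [0, 0, 0], "gripper": 1}]}}

```text
t: 3.9
tcp_pos: [0.5504, 0.2053, 0.1259]
eef_rot: [3.14, 0.002, -0.178]
force: [0.8, -0.0, 1.1]
grip_width: 0.005
grip_force: 0.0
```

```bash
cat >> h.py <<'E'
S=np.array([.6115,.117])
def tray(cam="scene",c=None):
    o=get_obs(); c=c or eyes.read_camera(cam); P=world(c); 
    r=np.hypot(P[...,0]-S[0],P[...,1]-S[1])
    m=(P[...,2]>.108)&(P[...,2]<.150)&(abs(r-.09)<.022)&(c["pixels"].max(-1)<70)
    p=P[m]; 
    if len(p)<8: return o["t"],None,len(p),None
    q=np.median(p[:,:2],0); v=q-S
    return o["t"],np.arctan2(v[1],v[0]),len(p),q
E
python3 - <<'E'
from h import *
print(tray("scene",dict(np.load("scene0.npz"))),tray("top",dict(np.load("top0.npz"))))
for n in ("scene","top"):
    c=eyes.read_camera(n); print(n,tray(n,c))
    cv2.imwrite(f"pics/{n}1.png",c["pixels"][...,::-1])
a=cv2.imread("pics/scene1.png")[120:330,200:480]; cv2.imwrite("pics/s2.png",cv2.resize(a,None,fx=2.8,fy=2.8))
o=get_obs(); print(o["tcp_pos"],o["eef_rot"],o["force"],o["t"])
E
```

```text
(3.9, np.float64(1.8593885177086689), 120, array([0.58719514, 0.19886755])) (3.9, np.float64(2.0161114645748652), 23, array([0.57425935, 0.1950252 ]))
scene (3.95, np.float64(1.865771934614125), 150, array([0.58686346, 0.19808404]))
top (4.0, None, 0, None)
[0.55200998 0.20618151 0.12816322] [-3.14013953e+00 -2.23673898e-03 -1.77991164e-01] [1.00335888 0.15244604 1.05805031] 4.0
```

View pics/s2.png

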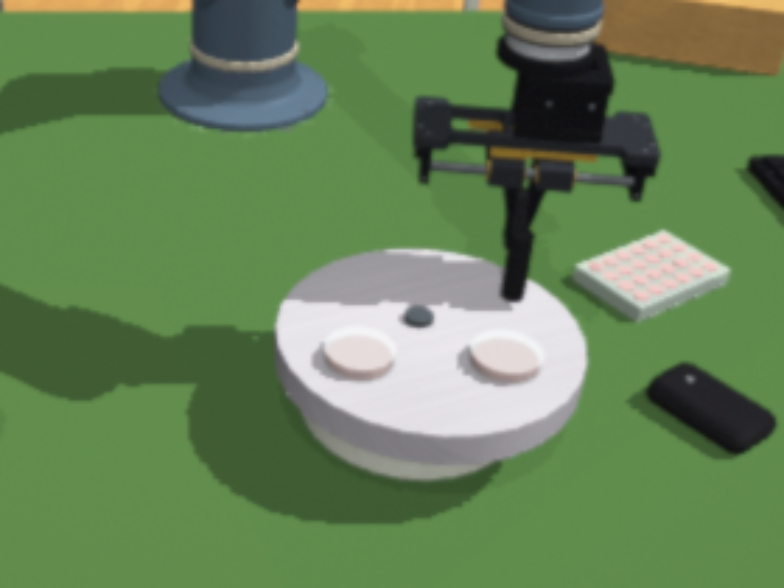

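Request:
{"op": "jog_arm", "data": {"series": [{"xyz": [0.025, -0.004, 0], "rotation": [0, 0, 0], "gripper": 1}, {"xyz": [0.025, -0.004, 0], "rotation": [0, 0, 0], "gripper": 1}, {"xyz": [0.012, 0.004, 0], "rotation": [0, 0, 0], "gripper": 1}, {"xyz": [0.025, 0.008, 0], "rotation": [0, 0, 0], "gripper": 1}, {"xyz": [0.037, 0.011, 0], "rotation": [0, 0, 0], "gripper": 1}, {"xyz": [0.051, 0.012, 0], "rotation": [0, 0, 0], "gripper": 1}, {"xyz": [0.064, 0.011, 0], "rotation": [0, 0, 0], "gripper": 1}, {"xyz": [0.078, 0.007, 0], "rotation": [0, 0, 0], "gripper": 1}, {"xyz": [0.091, 0, 0], "rotation": [0, 0, 0], "gripper": 1}, {"xyz": [0.103, -0.012, 0], "rotation": [0, 0, 0], "gripper": 1}, {"xyz": [0.114, -0.027, 0], "rotation": [0, 0, 0], "gripper": 1}, {"xyz": [0.121, -0.047, 0], "rotation": [0, 0, 0], "gripper": 1}, {"xyz": [0.124, -0.072, 0], "rotation": [0, 0, 0], "gripper": 1}, {"xyz": [0.12, -0.099, 0], "rotation": [0, 0, 0], "gripper": 1}, {"xyz": [0.02, -0.02, 0.2], "rotation": [0, 0, 0], "gripper": 1}, {"xyz": [0, 0, 0.35], "rotation": [0, 0, 0], "gripper": 1}, {"xyz": [0, 0, 0.35], "rotation": [0, 0, 0], "gripper": 0.5}, {"xyz": [-0.05, -0.2, 0.05], "rotation": [0, 0, 0], "gripper": 0}, {"xyz": [-0.1, -0.3, 0], "rotation": [0, 0, 0.03], "gripper": -0.3}, {"xyz": [-0.1, -0.3, 0], "rotation": [0, 0, 0.03], "gripper": -0.3}]}}

```text
t: 5.67
tcp_pos: [0.6291, 0.1006, 0.2229]
eef_rot: [3.141, -0.005, -0.113]
force: [0.4, -0.1, -1.6]
grip_width: 0.224
grip_force: 0.0
```

Run:
```python
from h import *
for i in range(3):
    for n in ("scene","top"): print(n,tray(n))
o=get_obs(); print(o["tcp_pos"],o["eef_rot"],o["force"],o["t"],o["grip_width"])
```

```text
scene (5.6667, np.float64(-0.23318452198260745), 103, array([0.70602118, 0.09455075]))
top (5.7167, None, 0, None)
scene (5.7667, np.float64(-0.43308098498235725), 102, array([0.69890568, 0.07658752]))
top (5.8167, np.float64(-0.6807926715387198), 9, array([0.68008643, 0.06144683]))
scene (5.8667, np.float64(-0.6385904784182441), 108, array([0.68803256, 0.06018565]))
top (5.9167, None, 2, None)
[0.62796986 0.1027753  0.22174073] [-3.14108549e+00 -1.16101654e-03 -1.15044295e-01] [ 0.52958103 -0.42253813 -0.05685316] 5.9667 0.4988044774614977
```

Request:
{"op": "jog_arm", "data": {"series": [{"xyz": [-0.091, -0.322, 0], "rotation": [0, 0, 0.0194], "gripper": -0.3}, {"xyz": [-0.091, -0.322, 0], "rotation": [0, 0, 0.0194], "gripper": -0.3}, {"xyz": [-0.091, -0.322, 0], "rotation": [0, 0, 0.0194], "gripper": -0.3}, {"xyz": [-0.091, -0.322, 0], "rotation": [0, 0, 0.0194], "gripper": -0.3}, {"xyz": [-0.091, -0.322, 0], "rotation": [0, 0, 0.0194], "gripper": -0.3}, {"xyz": [-0.091, -0.322, 0], "rotation": [0, 0, 0.0194], "gripper": -0.3}, {"xyz": [-0.091, -0.322, 0], "rotation": [0, 0, 0.0194], "gripper": -0.3}, {"xyz": [-0.091, -0.322, 0], "rotation": [0, 0, 0.0194], "gripper": -0.3}, {"xyz": [-0.091, -0.322, 0], "rotation": [0, 0, 0.0194], "gripper": -0.3}, {"xyz": [-0.091, -0.322, 0], "rotation": [0, 0, 0.0194], "gripper": -0.3}, {"xyz": [-0.091, -0.322, 0], "rotation": [0, 0, 0.0194], "gripper": -0.3}, {"xyz": [-0.091, -0.322, 0], "rotation": [0, 0, 0.0194], "gripper": -0.3}, {"xyz": [-0.091, -0.322, 0], "rotation": [0, 0, 0.0194], "gripper": -0.3}, {"xyz": [-0.091, -0.322, 0], "rotation": [0, 0, 0.0194], "gripper": -0.3}, {"xyz": [0, 0, -0.2], "rotation": [0, 0, 0], "gripper": -0.3}, {"xyz": [0, 0, 0], "rotation": [0, 0, 0], "gripper": -0.3}]}}

```text
t: 7.3
tcp_pos: [0.4979, -0.3497, 0.1985]
eef_rot: [-3.139, 0.004, 0.166]
force: [-1.2, 1.0, -2.0]
grip_width: 0.646
grip_force: 0.0
```

Run:
```python
from h import *
from scipy.spatial.transform import Rotation as R
o=get_obs(); c=eyes.read_camera("wrist")
B=np.eye(4); B[:3,:3]=R.from_euler("xyz",o["eef_rot"]).as_matrix(); B[:3,3]=o["tcp_pos"]
P=world(c,B@c["hand_eye"]); C=c["pixels"].astype(int)
m=(P[...,2]>.095)&(P[...,2]<.13)&(C.min(-1)>110)&(abs(P[...,0]-.5)<.06)&(abs(P[...,1]+.35)<.05)
w=P[m]; print(len(w),w.mean(0)); 
if len(w): print(cv2.minAreaRect((w[:,:2]*1000).astype(np.float32)))
cv2.imwrite("pics/w1.png",c["pixels"][...,::-1])
print(tray("scene"),tray("top")); print(o["tcp_pos"],o["eef_rot"],o["force"],o["t"],o["grip_width"])
```

```text
2029 [ 0.49668341 -0.35027641  0.11033719]
((494.3363342285156, -350.75250244140625), (45.446044921875, 33.877685546875), 10.207928657531738)
(7.35, np.float64(2.439161502986606), 108, array([0.54900057, 0.16990282])) (7.4, np.float64(2.4381685106993594), 21, array([0.54291865, 0.17516787]))
[ 0.49788545 -0.34971501  0.19847514] [-3.13894496  0.00387532  0.16641787] [-1.19860004  0.97828889 -1.96690125] 7.3 0.6463816070734663
```

View pics/w1.png

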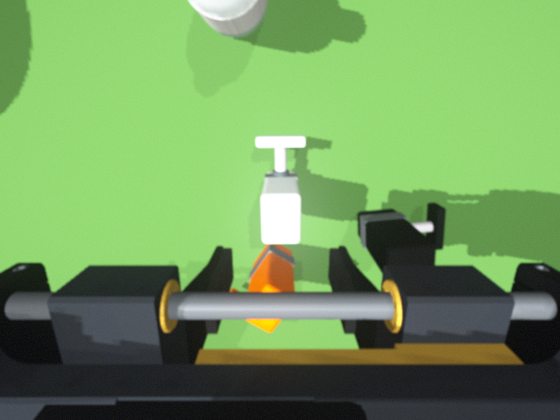

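The wrist picture shows the white wiper between the fingers' line at (280,205), the orange one at (270,290) and the black one at (400,240). I measure its centre at (0.4943, −0.3508) with yaw 10.2°. I'll descend and grip.

Request:
{"op": "jog_arm", "data": {"series": [{"xyz": [0.01, 0, -0.33], "rotation": [0, 0, 0.01], "gripper": -0.3}, {"xyz": [0.01, 0, -0.33], "rotation": [0, 0, 0], "gripper": -0.3}, {"xyz": [0, 0, -0.33], "rotation": [0, 0, 0], "gripper": -0.3}, {"xyz": [0, 0, -0.33], "rotation": [0, 0, 0], "gripper": -0.3}, {"xyz": [0, 0, 0], "rotation": [0, 0, 0], "gripper": -0.3}, {"xyz": [0, 0, 0], "rotation": [0, 0, 0], "gripper": 1}, {"xyz": [0, 0, 0], "rotation": [0, 0, 0], "gripper": 1}, {"xyz": [0, 0, 0], "rotation": [0, 0, 0], "gripper": 1}, {"xyz": [0, 0, 0], "rotation": [0, 0, 0], "gripper": 1}, {"xyz": [0, 0, 0], "rotation": [0, 0, 0], "gripper": 1}, {"xyz": [0, 0, 0], "rotation": [0, 0, 0], "gripper": 1}]}}

```text
t: 8.37
tcp_pos: [0.503, -0.3491, 0.0718]
eef_rot: [3.139, -0.003, 0.18]
force: [-0.2, 0.0, 7.0]
grip_width: 0.387
grip_force: 30.0
```

Run:
```python
from h import *
print(tray("scene"))
o=get_obs(); print(o["tcp_pos"],o["eef_rot"],o["force"],o["t"],o["grip_width"],o["grip_force"])
```

```text
(8.3667, np.float64(0.34773803317017943), 113, array([0.70242832, 0.14995854]))
[ 0.50298049 -0.34910352  0.07178497] [ 3.13878525e+00 -3.00416124e-03  1.79738419e-01] [ 0.2925068  -0.42661445  8.26771828] 8.4167 0.39305413187197313 29.966377266682684
```

Request:
{"op": "jog_arm", "data": {"series": [{"xyz": [0, 0, 0.25], "rotation": [0, 0, 0], "gripper": 1}, {"xyz": [0, 0, 0.25], "rotation": [0, 0, 0], "gripper": 1}, {"xyz": [0, 0.1, 0], "rotation": [0, 0, 0], "gripper": 1}, {"xyz": [0, 0.2, 0], "rotation": [0, 0, 0], "gripper": 1}, {"xyz": [-0.06, 0.3, 0], "rotation": [0, 0, 0], "gripper": 1}, {"xyz": [-0.08, 0.3, 0], "rotation": [0, 0, 0], "gripper": 1}, {"xyz": [-0.08, 0.3, 0], "rotation": [0, 0, 0], "gripper": 1}, {"xyz": [-0.08, 0.3, 0], "rotation": [0, 0, 0], "gripper": 1}, {"xyz": [-0.08, 0.3, 0], "rotation": [0, 0, 0], "gripper": 1}, {"xyz": [-0.08, 0.3, 0], "rotation": [0, 0, 0], "gripper": 1}, {"xyz": [-0.08, 0.3, 0], "rotation": [0, 0, 0], "gripper": 1}, {"xyz": [-0.08, 0.3, 0], "rotation": [0, 0, 0], "gripper": 1}, {"xyz": [-0.08, 0.3, 0], "rotation": [0, 0, 0], "gripper": 1}, {"xyz": [-0.08, 0.3, 0], "rotation": [0, 0, 0], "gripper": 1}, {"xyz": [-0.08, 0.3, 0], "rotation": [0, 0, 0], "gripper": 1}, {"xyz": [-0.07, 0.3, 0], "rotation": [0, 0, 0], "gripper": 1}, {"xyz": [0, 0.29, 0], "rotation": [0, 0, 0], "gripper": 1}, {"xyz": [0, 0.1, 0], "rotation": [0, 0, 0], "gripper": 1}, {"xyz": [0, 0, 0], "rotation": [0, 0, 0], "gripper": 1}, {"xyz": [0, 0, 0], "rotation": [0, 0, 0], "gripper": 1}]}}

```text
t: 10.08
tcp_pos: [0.4074, 0.081, 0.1189]
eef_rot: [3.141, 0.002, 0.182]
force: [-0.0, -1.1, -3.7]
grip_width: 0.388
grip_force: 30.0
```

```bash
cat >> h.py <<'E'
def st(cam="scene",save=None):
    o=get_obs(); c=eyes.read_camera(cam)
    P=world(c); r=np.hypot(P[...,0]-S[0],P[...,1]-S[1])
    m=(P[...,2]>.108)&(P[...,2]<.150)&(abs(r-.09)<.025)&(c["pixels"].max(-1)<70)
    if save: cv2.imwrite(save,c["pixels"][...,::-1])
    v=np.median(P[m][:,:2],0)-S-[.0065,0] if m.sum()>8 else [np.nan]*2
    b=np.arctan2(v[1],v[0]); u=np.array([np.cos(o["eef_rot"][2]),np.sin(o["eef_rot"][2])])
    d=(S-o["tcp_pos"][:2])
    # phase: tray angle minus contact bearing; 0 = rim fully out towards pad
    ph=(b-np.pi/2)-(np.arctan2(u[1],u[0])+np.pi); ph=(ph+np.pi)%(2*np.pi)-np.pi
    h=125+18*np.cos(ph); D=d@u*1000; lat=(d[1]*u[0]-d[0]*u[1])*1000
    print(f"t {o['t']:.3f} peg {b:.3f} ph {ph:.3f} h {h:.1f} D {D:.1f} lat {lat:.1f} comp {h+56-D:.1f} z {o['tcp_pos'][2]:.4f} Fu {o['force'][:2]@u:.2f} F {o['force'].round(2)}",flush=True)
    return o,c,P
E
python3 - <<'E'
from h import *
for i in range(4):o,c,P=st(save="pics/s3.png")
print(o["tcp_pos"],o["eef_rot"],o["grip_width"],o["q"].round(2))
a=cv2.imread("pics/s3.png")[120:330,200:480]; cv2.imwrite("pics/s3c.png",cv2.resize(a,None,fx=2.8,fy=2.8))
E
```

```text
t 10.083 peg -2.905 ph -1.516 h 126.0 D 207.3 lat -1.5 comp -25.3 z 0.1189 Fu -0.23 F [-0.03 -1.12 -3.66]
t 10.133 peg -2.997 ph -1.606 h 124.4 D 207.3 lat -0.1 comp -26.9 z 0.1189 Fu -0.77 F [-0.73 -0.28 -3.82]
t 10.183 peg -3.091 ph -1.699 h 122.7 D 207.1 lat 0.7 comp -28.4 z 0.1190 Fu -0.21 F [-0.24  0.15 -2.42]
t 10.233 peg 3.106 ph -1.784 h 121.2 D 206.9 lat 1.0 comp -29.7 z 0.1191 Fu -0.65 F [-0.71  0.26 -3.84]
[0.40800243 0.07944272 0.11909537] [3.14095822e+00 1.26277152e-03 1.77885494e-01] 0.38138013126734915 [ 0.12  0.22 -0.46  2.2   0.14  0.75 -1.83]
```

View pics/s3c.png

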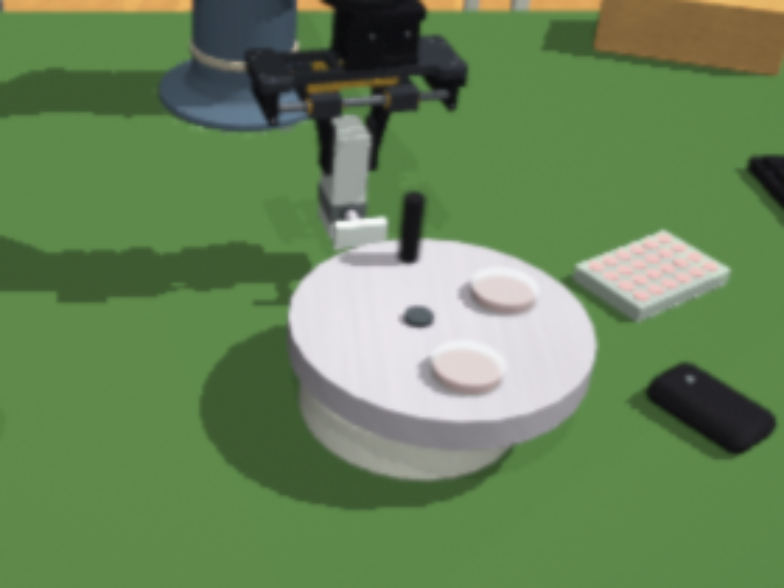

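Run:
```python
from h import *
from scipy.optimize import least_squares
o,c,P=st(); C=c["pixels"].astype(int)
u=np.array([np.cos(.178),np.sin(.178)]);n=np.array([-u[1],u[0]])
d=P[...,:2]-S; a=d@u*1000; b=d@n*1000; z=P[...,2]*1000
m=(a<-125)&(a>-175)&(abs(b)<40)&(z>40)&(z<110)&(C.min(-1)>120)
print("face u percentiles",np.percentile(a[m],[2,25,50,75,98]).round(1),"z",np.percentile(z[m],[2,25,50,75,98]).round(1),"lat",np.percentile(b[m],[2,50,98]).round(1),m.sum())
k=m&(a>-157); print("front",np.median(a[k]),np.percentile(z[k],[3,50,97]),np.percentile(b[k],[3,50,97]))
t=(z>80)&(z<96)&(np.hypot(*np.moveaxis(d,-1,0))<.147)&(C.min(-1)>100)&(a>-140)
s=(P[t][:,:2]*1000).astype(np.float32); hull=cv2.convexHull(s)[:,0]
f=least_squares(lambda p:np.hypot(hull[:,0]-p[0],hull[:,1]-p[1])-125,[612,117],loss="soft_l1").x
e=f/1000-S; print("centre",f,"off",np.hypot(*e)*1000,"ang",np.arctan2(e[1],e[0]))
```

```text
t 10.283 peg 3.008 ph -1.882 h 119.5 D 206.7 lat 1.0 comp -31.2 z 0.1192 Fu -0.21 F [-0.33  0.62 -3.6 ]
face u percentiles [-160.8 -154.2 -152.8 -151.4 -148.8] z [64.8 72.4 80.4 87.2 90.9] lat [-26.   -2.5  21.8] 184
front -152.53460935884033 [65.0411177  78.85361892 90.73533734] [-25.86923813  -2.48663439  21.27076587]
centre [614.6943206  134.19749216] off 17.49163859616006 ang 1.3871458606233775
```

Request:
{"op": "jog_arm", "data": {"series": [{"xyz": [0, 0, -0.03], "rotation": [0, 0, 0], "gripper": 1}, {"xyz": [0, 0, 0], "rotation": [0, 0, 0], "gripper": 1}, {"xyz": [0, 0, 0], "rotation": [0, 0, 0], "gripper": 1}, {"xyz": [0, 0, 0], "rotation": [0, 0, 0], "gripper": 1}, {"xyz": [0, 0, 0], "rotation": [0, 0, 0], "gripper": 1}, {"xyz": [0, 0, 0], "rotation": [0, 0, 0], "gripper": 1}, {"xyz": [0, 0, 0], "rotation": [0, 0, 0], "gripper": 1}, {"xyz": [0, 0, 0], "rotation": [0, 0, 0], "gripper": 1}, {"xyz": [0, 0, 0], "rotation": [0, 0, 0], "gripper": 1}, {"xyz": [0, 0, 0], "rotation": [0, 0, 0], "gripper": 1}, {"xyz": [0, 0, 0], "rotation": [0, 0, 0], "gripper": 1}, {"xyz": [0, 0, 0], "rotation": [0, 0, 0], "gripper": 1}, {"xyz": [0, 0, 0], "rotation": [0, 0, 0], "gripper": 1}, {"xyz": [0, 0, 0], "rotation": [0, 0, 0], "gripper": 1}]}}

```text
t: 11.5
tcp_pos: [0.4086, 0.0808, 0.1166]
eef_rot: [3.142, -0.0, 0.18]
force: [-0.5, 0.4, -3.1]
grip_width: 0.39
grip_force: 30.0
```

```bash
cat > plan.py <<'E'
from h import *
import sys
L=55.; I=.15; U=np.array([np.cos(.178),np.sin(.178)])
def sim(ph,w,t,F):   # advance t seconds
    n=max(1,int(round(t/.005))); dt=t/n
    for _ in range(n):
        T=-.004-.003*w-F*(.08*(.125+.018*np.cos(ph)))-F*.018*np.sin(ph)
        w+=T/I*dt; ph-=w*dt
    return ph,w
def ctarget(ph,hi=13.,lo=8.):  # mm, more while receding (sin<0)
    return (hi+lo)/2-(hi-lo)/2*np.sin(ph)
def plan(ph,w,D,N,c0=None,ramp=0,hi=13.,lo=8.):
    rows=[]
    for i in range(N):
        c=h0(ph)+L-D; ph,w=sim(ph,w,1/12,max(0,c)*.25)
        tgt=ctarget(ph,hi,lo)
        if c0 is not None and i<ramp: tgt=c0+(tgt-c0)*(i+1)/ramp
        Dn=h0(ph)+L-tgt; s=(D-Dn)/100; D=Dn
        rows.append((round(s*U[0],3),round(s*U[1],3),round(ph,2),round(w,2),round(D,1)))
    for r in rows: print(r)
def h0(ph): return 125+18*np.cos(ph)
E
python3 - <<'E'
from plan import *
st();st();st();o,c,P=st()
E
```

```text
t 11.500 peg 0.720 ph 2.111 h 115.7 D 206.2 lat -0.7 comp -34.4 z 0.1166 Fu -0.47 F [-0.55  0.38 -3.1 ]
t 11.550 peg 0.634 ph 2.025 h 117.1 D 206.2 lat -0.6 comp -33.1 z 0.1166 Fu -0.46 F [-0.3  -0.92 -3.3 ]
t 11.600 peg 0.550 ph 1.941 h 118.5 D 206.2 lat -0.6 comp -31.7 z 0.1166 Fu 0.39 F [ 0.42 -0.15 -4.26]
t 11.650 peg 0.462 ph 1.853 h 120.0 D 206.1 lat -0.6 comp -30.1 z 0.1166 Fu -0.56 F [-0.49 -0.46 -4.06]
```

Run:
```python
from plan import *
ph,w=sim(1.765,1.83,7/12,0); print(ph,w)
plan(ph,w,206.1,12,c0=-8+0,ramp=6)
```

```text
0.7083143837139357 1.7933070732798762
(np.float64(0.056), np.float64(0.01), np.float64(0.56), np.float64(1.79), np.float64(200.4))
(np.float64(0.017), np.float64(0.003), np.float64(0.41), np.float64(1.78), np.float64(198.7))
(np.float64(0.022), np.float64(0.004), np.float64(0.26), np.float64(1.78), np.float64(196.5))
(np.float64(0.027), np.float64(0.005), np.float64(0.11), np.float64(1.77), np.float64(193.7))
(np.float64(0.032), np.float64(0.006), np.float64(-0.03), np.float64(1.76), np.float64(190.5))
(np.float64(0.037), np.float64(0.007), np.float64(-0.18), np.float64(1.74), np.float64(186.8))
(np.float64(0.01), np.float64(0.002), np.float64(-0.32), np.float64(1.73), np.float64(185.8))
(np.float64(0.013), np.float64(0.002), np.float64(-0.47), np.float64(1.72), np.float64(184.5))
(np.float64(0.016), np.float64(0.003), np.float64(-0.61), np.float64(1.71), np.float64(182.8))
(np.float64(0.019), np.float64(0.003), np.float64(-0.75), np.float64(1.7), np.float64(180.9))
(np.float64(0.021), np.float64(0.004), np.float64(-0.89), np.float64(1.7), np.float64(178.8))
(np.float64(0.023), np.float64(0.004), np.float64(-1.03), np.float64(1.7), np.float64(176.5))
```

Request:
{"op": "jog_arm", "data": {"series": [{"xyz": [0, 0, 0], "rotation": [0, 0, 0], "gripper": 1}, {"xyz": [0, 0, 0], "rotation": [0, 0, 0], "gripper": 1}, {"xyz": [0, 0, 0], "rotation": [0, 0, 0], "gripper": 1}, {"xyz": [0, 0, 0], "rotation": [0, 0, 0], "gripper": 1}, {"xyz": [0, 0, 0], "rotation": [0, 0, 0], "gripper": 1}, {"xyz": [0, 0, 0], "rotation": [0, 0, 0], "gripper": 1}, {"xyz": [0, 0, 0], "rotation": [0, 0, 0], "gripper": 1}, {"xyz": [0.025, 0.004, 0], "rotation": [0, 0, 0], "gripper": 1}, {"xyz": [0.031, 0.006, 0], "rotation": [0, 0, 0], "gripper": 1}, {"xyz": [0.034, 0.006, 0], "rotation": [0, 0, 0], "gripper": 1}, {"xyz": [0.034, 0.006, 0], "rotation": [0, 0, 0], "gripper": 1}, {"xyz": [0.034, 0.006, 0], "rotation": [0, 0, 0], "gripper": 1}, {"xyz": [0.031, 0.006, 0], "rotation": [0, 0, 0], "gripper": 1}, {"xyz": [0.02, 0.003, 0], "rotation": [0, 0, 0], "gripper": 1}]}}

```text
t: 12.87
tcp_pos: [0.4287, 0.0843, 0.1161]
eef_rot: [3.141, 0.003, 0.18]
force: [-3.1, -0.6, -3.1]
grip_width: 0.386
grip_force: 30.0
```

Run:
```python
from plan import *
o,c,P=st();o,c,P=st()
u=U;n=np.array([-u[1],u[0]]);C=c["pixels"].astype(int)
d=P[...,:2]-S; a=d@u*1000; b=d@n*1000; z=P[...,2]*1000
D=(S-o["tcp_pos"][:2])@u*1000
plan(-.42,1.72,D,10)
```

```text
t 12.867 peg -1.616 ph -0.226 h 142.5 D 185.7 lat -0.6 comp 12.9 z 0.1161 Fu -3.20 F [-3.14 -0.6  -3.13]
t 12.917 peg -1.702 ph -0.311 h 142.1 D 185.3 lat -0.6 comp 12.9 z 0.1162 Fu -2.45 F [-2.37 -0.67 -2.93]
(np.float64(0.019), np.float64(0.003), np.float64(-0.56), np.float64(1.71), np.float64(183.4))
(np.float64(0.018), np.float64(0.003), np.float64(-0.71), np.float64(1.7), np.float64(181.6))
(np.float64(0.02), np.float64(0.004), np.float64(-0.85), np.float64(1.7), np.float64(179.5))
(np.float64(0.022), np.float64(0.004), np.float64(-0.99), np.float64(1.7), np.float64(177.3))
(np.float64(0.024), np.float64(0.004), np.float64(-1.13), np.float64(1.71), np.float64(174.9))
(np.float64(0.025), np.float64(0.004), np.float64(-1.27), np.float64(1.71), np.float64(172.4))
(np.float64(0.025), np.float64(0.005), np.float64(-1.42), np.float64(1.72), np.float64(169.8))
(np.float64(0.026), np.float64(0.005), np.float64(-1.56), np.float64(1.73), np.float64(167.2))
(np.float64(0.025), np.float64(0.005), np.float64(-1.7), np.float64(1.74), np.float64(164.6))
(np.float64(0.024), np.float64(0.004), np.float64(-1.85), np.float64(1.75), np.float64(162.1))
```

Request:
{"op": "jog_arm", "data": {"series": [{"xyz": [0.019, 0.003, 0], "rotation": [0, 0, 0], "gripper": 1}, {"xyz": [0.018, 0.003, 0], "rotation": [0, 0, 0], "gripper": 1}, {"xyz": [0.02, 0.004, 0], "rotation": [0, 0, 0], "gripper": 1}, {"xyz": [0.022, 0.004, 0], "rotation": [0, 0, 0], "gripper": 1}, {"xyz": [0.024, 0.004, 0], "rotation": [0, 0, 0], "gripper": 1}, {"xyz": [0.025, 0.004, 0], "rotation": [0, 0, 0], "gripper": 1}, {"xyz": [0.025, 0.005, 0], "rotation": [0, 0, 0], "gripper": 1}]}}

```text
t: 13.55
tcp_pos: [0.4447, 0.0871, 0.1165]
eef_rot: [3.141, 0.001, 0.18]
force: [-3.6, 0.1, -4.2]
grip_width: 0.388
grip_force: 30.0
```

Run:
```python
from plan import *
o,c,P=st()
D=(S-o["tcp_pos"][:2])@U*1000
plan(-1.45,1.72,D-1,14)
```

```text
t 13.550 peg -2.672 ph -1.281 h 130.1 D 169.4 lat -0.4 comp 16.7 z 0.1165 Fu -3.55 F [-3.63  0.13 -4.18]
(np.float64(0.018), np.float64(0.003), np.float64(-1.59), np.float64(1.73), np.float64(166.6))
(np.float64(0.025), np.float64(0.005), np.float64(-1.74), np.float64(1.74), np.float64(164.0))
(np.float64(0.024), np.float64(0.004), np.float64(-1.88), np.float64(1.75), np.float64(161.6))
(np.float64(0.023), np.float64(0.004), np.float64(-2.03), np.float64(1.76), np.float64(159.3))
(np.float64(0.021), np.float64(0.004), np.float64(-2.18), np.float64(1.76), np.float64(157.2))
(np.float64(0.018), np.float64(0.003), np.float64(-2.32), np.float64(1.77), np.float64(155.4))
(np.float64(0.015), np.float64(0.003), np.float64(-2.47), np.float64(1.77), np.float64(153.8))
(np.float64(0.012), np.float64(0.002), np.float64(-2.62), np.float64(1.76), np.float64(152.7))
(np.float64(0.008), np.float64(0.001), np.float64(-2.76), np.float64(1.76), np.float64(151.8))
(np.float64(0.004), np.float64(0.001), np.float64(-2.91), np.float64(1.75), np.float64(151.4))
(np.float64(0.001), np.float64(0.0), np.float64(-3.06), np.float64(1.73), np.float64(151.4))
(np.float64(-0.003), np.float64(-0.001), np.float64(-3.2), np.float64(1.72), np.float64(151.7))
(np.float64(-0.007), np.float64(-0.001), np.float64(-3.34), np.float64(1.69), np.float64(152.4))
(np.float64(-0.01), np.float64(-0.002), np.float64(-3.48), np.float64(1.67), np.float64(153.4))
```

Run:
```python
from plan import *
D=(S-get_obs()["tcp_pos"][:2])@U*1000;print(D,get_obs()["t"],get_obs()["force"])
plan(-1.36,1.55,D,10)
```

```text
168.67421682092333 13.6 [-2.86699687  0.30584198 -3.83173007]
(np.float64(0.002), np.float64(0.0), np.float64(-1.49), np.float64(1.56), np.float64(168.5))
(np.float64(0.023), np.float64(0.004), np.float64(-1.62), np.float64(1.57), np.float64(166.1))
(np.float64(0.023), np.float64(0.004), np.float64(-1.75), np.float64(1.58), np.float64(163.8))
(np.float64(0.022), np.float64(0.004), np.float64(-1.88), np.float64(1.59), np.float64(161.6))
(np.float64(0.021), np.float64(0.004), np.float64(-2.02), np.float64(1.6), np.float64(159.5))
(np.float64(0.019), np.float64(0.003), np.float64(-2.15), np.float64(1.6), np.float64(157.6))
(np.float64(0.017), np.float64(0.003), np.float64(-2.28), np.float64(1.61), np.float64(155.8))
(np.float64(0.015), np.float64(0.003), np.float64(-2.42), np.float64(1.61), np.float64(154.4))
(np.float64(0.012), np.float64(0.002), np.float64(-2.55), np.float64(1.61), np.float64(153.1))
(np.float64(0.009), np.float64(0.002), np.float64(-2.69), np.float64(1.6), np.float64(152.2))
```

Request:
{"op": "jog_arm", "data": {"series": [{"xyz": [0.009, 0.002, 0], "rotation": [0, 0, 0], "gripper": 1}, {"xyz": [0.018, 0.003, 0], "rotation": [0, 0, 0], "gripper": 1}, {"xyz": [0.022, 0.004, 0], "rotation": [0, 0, 0], "gripper": 1}, {"xyz": [0.021, 0.004, 0], "rotation": [0, 0, 0], "gripper": 1}, {"xyz": [0.02, 0.004, 0], "rotation": [0, 0, 0], "gripper": 1}, {"xyz": [0.018, 0.003, 0], "rotation": [0, 0, 0], "gripper": 1}]}}

```text
t: 14.1
tcp_pos: [0.456, 0.0892, 0.1166]
eef_rot: [-3.142, -0.0, 0.18]
force: [-3.4, -0.1, -3.5]
grip_width: 0.388
grip_force: 30.0
```

Run:
```python
from plan import *
o,c,P=st()
D=(S-get_obs()["tcp_pos"][:2])@U*1000;print(D)
```

```text
t 14.100 peg 2.759 ph -2.134 h 115.4 D 158.0 lat -0.5 comp 13.4 z 0.1166 Fu -3.36 F [-3.39 -0.13 -3.5 ]
157.56601636683564
```

Run:
```python
from plan import *
plan(-2.212,1.55,157.5,12,hi=12,lo=8.5)
```

```text
(np.float64(0.015), np.float64(0.003), np.float64(-2.34), np.float64(1.55), np.float64(156.0))
(np.float64(0.014), np.float64(0.002), np.float64(-2.47), np.float64(1.55), np.float64(154.6))
(np.float64(0.011), np.float64(0.002), np.float64(-2.6), np.float64(1.55), np.float64(153.4))
(np.float64(0.009), np.float64(0.002), np.float64(-2.73), np.float64(1.55), np.float64(152.6))
(np.float64(0.006), np.float64(0.001), np.float64(-2.86), np.float64(1.54), np.float64(152.0))
(np.float64(0.003), np.float64(0.001), np.float64(-2.99), np.float64(1.53), np.float64(151.7))
(np.float64(-0.0), np.float64(-0.0), np.float64(-3.11), np.float64(1.51), np.float64(151.7))
(np.float64(-0.003), np.float64(-0.001), np.float64(-3.24), np.float64(1.49), np.float64(152.0))
(np.float64(-0.006), np.float64(-0.001), np.float64(-3.36), np.float64(1.47), np.float64(152.6))
(np.float64(-0.008), np.float64(-0.001), np.float64(-3.48), np.float64(1.45), np.float64(153.4))
(np.float64(-0.01), np.float64(-0.002), np.float64(-3.6), np.float64(1.42), np.float64(154.4))
(np.float64(-0.012), np.float64(-0.002), np.float64(-3.72), np.float64(1.4), np.float64(155.6))
```

Request:
{"op": "jog_arm", "data": {"series": [{"xyz": [0.015, 0.003, 0], "rotation": [0, 0, 0], "gripper": 1}, {"xyz": [0.014, 0.002, 0], "rotation": [0, 0, 0], "gripper": 1}, {"xyz": [0.011, 0.002, 0], "rotation": [0, 0, 0], "gripper": 1}, {"xyz": [0.009, 0.002, 0], "rotation": [0, 0, 0], "gripper": 1}, {"xyz": [0.006, 0.001, 0], "rotation": [0, 0, 0], "gripper": 1}, {"xyz": [0.003, 0.001, 0], "rotation": [0, 0, 0], "gripper": 1}, {"xyz": [0, 0, 0], "rotation": [0, 0, 0], "gripper": 1}, {"xyz": [-0.003, -0.001, 0], "rotation": [0, 0, 0], "gripper": 1}]}}

```text
t: 14.82
tcp_pos: [0.4611, 0.0902, 0.1166]
eef_rot: [3.142, -0.0, 0.18]
force: [-2.4, -0.2, -3.9]
grip_width: 0.389
grip_force: 30.0
```

Run:
```python
from plan import *
o,c,P=st()
D=(S-get_obs()["tcp_pos"][:2])@U*1000;print(D)
C=c["pixels"].astype(int)
plan(-3.29,1.46,D,12,hi=12,lo=8.5)
```

```text
t 14.817 peg 1.608 ph 2.999 h 107.2 D 152.8 lat -0.5 comp 10.4 z 0.1166 Fu -2.39 F [-2.39 -0.23 -3.86]
152.88174392818865
(np.float64(0.0), np.float64(0.0), np.float64(-3.41), np.float64(1.44), np.float64(152.9))
(np.float64(-0.009), np.float64(-0.002), np.float64(-3.53), np.float64(1.42), np.float64(153.8))
(np.float64(-0.011), np.float64(-0.002), np.float64(-3.65), np.float64(1.39), np.float64(154.8))
(np.float64(-0.012), np.float64(-0.002), np.float64(-3.76), np.float64(1.36), np.float64(156.1))
(np.float64(-0.014), np.float64(-0.003), np.float64(-3.87), np.float64(1.33), np.float64(157.5))
(np.float64(-0.015), np.float64(-0.003), np.float64(-3.98), np.float64(1.3), np.float64(159.1))
(np.float64(-0.016), np.float64(-0.003), np.float64(-4.09), np.float64(1.27), np.float64(160.7))
(np.float64(-0.016), np.float64(-0.003), np.float64(-4.19), np.float64(1.23), np.float64(162.3))
(np.float64(-0.017), np.float64(-0.003), np.float64(-4.29), np.float64(1.2), np.float64(164.0))
(np.float64(-0.017), np.float64(-0.003), np.float64(-4.39), np.float64(1.16), np.float64(165.7))
(np.float64(-0.017), np.float64(-0.003), np.float64(-4.49), np.float64(1.12), np.float64(167.4))
(np.float64(-0.016), np.float64(-0.003), np.float64(-4.58), np.float64(1.09), np.float64(169.1))
```

Request:
{"op": "jog_arm", "data": {"series": [{"xyz": [-0.006, -0.001, 0], "rotation": [0, 0, 0], "gripper": 1}, {"xyz": [-0.01, -0.002, 0], "rotation": [0, 0, 0], "gripper": 1}, {"xyz": [-0.012, -0.002, 0], "rotation": [0, 0, 0], "gripper": 1}, {"xyz": [-0.014, -0.002, 0], "rotation": [0, 0, 0], "gripper": 1}, {"xyz": [-0.016, -0.003, 0], "rotation": [0, 0, 0], "gripper": 1}, {"xyz": [-0.017, -0.003, 0], "rotation": [0, 0, 0], "gripper": 1}]}}

```text
t: 15.37
tcp_pos: [0.4535, 0.0888, 0.1166]
eef_rot: [3.141, -0.0, 0.18]
force: [-3.1, -0.4, -4.0]
grip_width: 0.388
grip_force: 30.0
```

Run:
```python
from plan import *
o,c,P=st()
o2=get_obs();D=(S-o2["tcp_pos"][:2])@U*1000;print(D,o2["force"])
u=np.array([np.cos(o["eef_rot"][2])])
plan(-4.10,1.33,D,10,hi=12,lo=8)
```

```text
t 15.367 peg 0.830 ph 2.221 h 114.1 D 160.5 lat -0.5 comp 9.6 z 0.1166 Fu -3.10 F [-3.08 -0.41 -4.  ]
160.99067232759114 [-2.69389395  0.34455679 -2.88263317]
(np.float64(-0.021), np.float64(-0.004), np.float64(-4.21), np.float64(1.3), np.float64(163.1))
(np.float64(-0.018), np.float64(-0.003), np.float64(-4.32), np.float64(1.26), np.float64(164.9))
(np.float64(-0.018), np.float64(-0.003), np.float64(-4.42), np.float64(1.23), np.float64(166.7))
(np.float64(-0.018), np.float64(-0.003), np.float64(-4.52), np.float64(1.19), np.float64(168.5))
(np.float64(-0.017), np.float64(-0.003), np.float64(-4.62), np.float64(1.16), np.float64(170.3))
(np.float64(-0.017), np.float64(-0.003), np.float64(-4.71), np.float64(1.12), np.float64(172.0))
(np.float64(-0.016), np.float64(-0.003), np.float64(-4.81), np.float64(1.09), np.float64(173.7))
(np.float64(-0.015), np.float64(-0.003), np.float64(-4.89), np.float64(1.05), np.float64(175.2))
(np.float64(-0.015), np.float64(-0.003), np.float64(-4.98), np.float64(1.02), np.float64(176.7))
(np.float64(-0.014), np.float64(-0.002), np.float64(-5.06), np.float64(0.98), np.float64(178.1))
```

Request:
{"op": "jog_arm", "data": {"series": [{"xyz": [-0.02, -0.004, 0], "rotation": [0, 0, 0], "gripper": 1}, {"xyz": [-0.02, -0.003, 0], "rotation": [0, 0, 0], "gripper": 1}, {"xyz": [-0.018, -0.003, 0], "rotation": [0, 0, 0], "gripper": 1}, {"xyz": [-0.018, -0.003, 0], "rotation": [0, 0, 0], "gripper": 1}, {"xyz": [-0.017, -0.003, 0], "rotation": [0, 0, 0], "gripper": 1}, {"xyz": [-0.017, -0.003, 0], "rotation": [0, 0, 0], "gripper": 1}]}}

```text
t: 15.92
tcp_pos: [0.4425, 0.0869, 0.1166]
eef_rot: [3.142, -0.0, 0.18]
force: [-2.7, -0.8, -3.2]
grip_width: 0.391
grip_force: 30.0
```

Run:
```python
from plan import *
o,c,P=st()
o2=get_obs();D=(S-o2["tcp_pos"][:2])@U*1000;print(D,o2["force"])
plan(-4.79,1.12,D,12,hi=12,lo=8)
```

```text
t 15.917 peg 0.218 ph 1.609 h 124.3 D 171.6 lat -0.6 comp 8.7 z 0.1166 Fu -2.76 F [-2.67 -0.77 -3.25]
172.10398611109886 [-2.93867668 -0.20053104 -4.21925702]
(np.float64(-0.029), np.float64(-0.005), np.float64(-4.88), np.float64(1.08), np.float64(175.0))
(np.float64(-0.015), np.float64(-0.003), np.float64(-4.97), np.float64(1.04), np.float64(176.5))
(np.float64(-0.014), np.float64(-0.003), np.float64(-5.06), np.float64(1.01), np.float64(177.9))
(np.float64(-0.013), np.float64(-0.002), np.float64(-5.14), np.float64(0.98), np.float64(179.3))
(np.float64(-0.012), np.float64(-0.002), np.float64(-5.22), np.float64(0.94), np.float64(180.5))
(np.float64(-0.011), np.float64(-0.002), np.float64(-5.29), np.float64(0.91), np.float64(181.6))
(np.float64(-0.01), np.float64(-0.002), np.float64(-5.37), np.float64(0.87), np.float64(182.6))
(np.float64(-0.009), np.float64(-0.002), np.float64(-5.44), np.float64(0.84), np.float64(183.5))
(np.float64(-0.008), np.float64(-0.001), np.float64(-5.51), np.float64(0.81), np.float64(184.3))
(np.float64(-0.007), np.float64(-0.001), np.float64(-5.58), np.float64(0.78), np.float64(185.0))
(np.float64(-0.006), np.float64(-0.001), np.float64(-5.64), np.float64(0.75), np.float64(185.6))
(np.float64(-0.005), np.float64(-0.001), np.float64(-5.7), np.float64(0.72), np.float64(186.1))
```

Run:
```python
import plan as p
p.L=56.5
p.plan(-4.727,1.03,172.1,15,hi=8,lo=7)
```

```text
(np.float64(-0.041), np.float64(-0.007), np.float64(-4.81), np.float64(0.99), np.float64(176.3))
(np.float64(-0.014), np.float64(-0.003), np.float64(-4.89), np.float64(0.96), np.float64(177.7))
(np.float64(-0.013), np.float64(-0.002), np.float64(-4.97), np.float64(0.93), np.float64(179.1))
(np.float64(-0.013), np.float64(-0.002), np.float64(-5.05), np.float64(0.9), np.float64(180.4))
(np.float64(-0.012), np.float64(-0.002), np.float64(-5.12), np.float64(0.87), np.float64(181.6))
(np.float64(-0.011), np.float64(-0.002), np.float64(-5.19), np.float64(0.84), np.float64(182.7))
(np.float64(-0.01), np.float64(-0.002), np.float64(-5.26), np.float64(0.81), np.float64(183.8))
(np.float64(-0.01), np.float64(-0.002), np.float64(-5.32), np.float64(0.78), np.float64(184.8))
(np.float64(-0.009), np.float64(-0.002), np.float64(-5.39), np.float64(0.75), np.float64(185.6))
(np.float64(-0.008), np.float64(-0.001), np.float64(-5.45), np.float64(0.72), np.float64(186.5))
(np.float64(-0.007), np.float64(-0.001), np.float64(-5.51), np.float64(0.69), np.float64(187.2))
(np.float64(-0.007), np.float64(-0.001), np.float64(-5.56), np.float64(0.67), np.float64(187.9))
(np.float64(-0.006), np.float64(-0.001), np.float64(-5.62), np.float64(0.64), np.float64(188.5))
(np.float64(-0.005), np.float64(-0.001), np.float64(-5.67), np.float64(0.62), np.float64(189.0))
(np.float64(-0.005), np.float64(-0.001), np.float64(-5.72), np.float64(0.59), np.float64(189.5))
```

Request:
{"op": "jog_arm", "data": {"series": [{"xyz": [-0.026, -0.005, 0], "rotation": [0, 0, 0], "gripper": 1}, {"xyz": [-0.023, -0.004, 0], "rotation": [0, 0, 0], "gripper": 1}, {"xyz": [-0.018, -0.003, 0], "rotation": [0, 0, 0], "gripper": 1}, {"xyz": [-0.013, -0.002, 0], "rotation": [0, 0, 0], "gripper": 1}, {"xyz": [-0.012, -0.002, 0], "rotation": [0, 0, 0], "gripper": 1}]}}

```text
t: 16.38
tcp_pos: [0.4334, 0.0853, 0.1167]
eef_rot: [3.142, -0.001, 0.18]
force: [-2.1, -0.4, -3.1]
grip_width: 0.385
grip_force: 30.0
```

Run:
```python
import plan as p
from h import *
o,c,P=st()
o2=get_obs();D=(S-o2["tcp_pos"][:2])@p.U*1000;print(D,o2["force"])
p.L=56
p.plan(-5.12,.87,D,12,hi=7.5,lo=6.5)
```

```text
t 16.383 peg -0.175 ph 1.215 h 131.3 D 180.9 lat -0.7 comp 6.4 z 0.1167 Fu -2.19 F [-2.15 -0.41 -3.07]
181.1831009903911 [-1.76013367 -0.72052097 -2.8760003 ]
(np.float64(-0.015), np.float64(-0.003), np.float64(-5.19), np.float64(0.84), np.float64(182.7))
(np.float64(-0.01), np.float64(-0.002), np.float64(-5.26), np.float64(0.81), np.float64(183.8))
(np.float64(-0.01), np.float64(-0.002), np.float64(-5.33), np.float64(0.79), np.float64(184.8))
(np.float64(-0.009), np.float64(-0.002), np.float64(-5.39), np.float64(0.76), np.float64(185.7))
(np.float64(-0.008), np.float64(-0.001), np.float64(-5.45), np.float64(0.73), np.float64(186.5))
(np.float64(-0.007), np.float64(-0.001), np.float64(-5.51), np.float64(0.71), np.float64(187.3))
(np.float64(-0.007), np.float64(-0.001), np.float64(-5.57), np.float64(0.68), np.float64(187.9))
(np.float64(-0.006), np.float64(-0.001), np.float64(-5.63), np.float64(0.66), np.float64(188.6))
(np.float64(-0.005), np.float64(-0.001), np.float64(-5.68), np.float64(0.63), np.float64(189.1))
(np.float64(-0.005), np.float64(-0.001), np.float64(-5.73), np.float64(0.61), np.float64(189.6))
(np.float64(-0.004), np.float64(-0.001), np.float64(-5.78), np.float64(0.59), np.float64(190.0))
(np.float64(-0.004), np.float64(-0.001), np.float64(-5.83), np.float64(0.57), np.float64(190.4))
```

Request:
{"op": "jog_arm", "data": {"series": [{"xyz": [-0.012, -0.002, 0], "rotation": [0, 0, 0], "gripper": 1}, {"xyz": [-0.011, -0.002, 0], "rotation": [0, 0, 0], "gripper": 1}, {"xyz": [-0.009, -0.002, 0], "rotation": [0, 0, 0], "gripper": 1}, {"xyz": [-0.007, -0.001, 0], "rotation": [0, 0, 0], "gripper": 1}]}}

```text
t: 16.77
tcp_pos: [0.4294, 0.0846, 0.1166]
eef_rot: [3.142, -0.0, 0.18]
force: [-1.1, -0.4, -3.6]
grip_width: 0.387
grip_force: 30.0
```

Run:
```python
import plan as p
from h import *
o,c,P=st()
o2=get_obs();D=(S-o2["tcp_pos"][:2])@p.U*1000;print(D,o2["force"])
p.L=56
p.plan(-5.36,.65,D,8,hi=6,lo=6)
```

```text
t 16.767 peg -0.441 ph 0.950 h 135.5 D 185.0 lat -0.7 comp 6.5 z 0.1166 Fu -1.19 F [-1.13 -0.42 -3.62]
185.13166005541356 [-2.43657992 -0.16550896 -3.28661337]
(np.float64(-0.014), np.float64(-0.003), np.float64(-5.41), np.float64(0.62), np.float64(186.6))
(np.float64(-0.007), np.float64(-0.001), np.float64(-5.46), np.float64(0.6), np.float64(187.3))
(np.float64(-0.006), np.float64(-0.001), np.float64(-5.51), np.float64(0.58), np.float64(187.9))
(np.float64(-0.006), np.float64(-0.001), np.float64(-5.56), np.float64(0.55), np.float64(188.5))
(np.float64(-0.005), np.float64(-0.001), np.float64(-5.61), np.float64(0.53), np.float64(189.0))
(np.float64(-0.005), np.float64(-0.001), np.float64(-5.65), np.float64(0.51), np.float64(189.5))
(np.float64(-0.004), np.float64(-0.001), np.float64(-5.69), np.float64(0.49), np.float64(189.9))
(np.float64(-0.004), np.float64(-0.001), np.float64(-5.73), np.float64(0.47), np.float64(190.3))
```

Request:
{"op": "jog_arm", "data": {"series": [{"xyz": [-0.008, -0.001, 0], "rotation": [0, 0, 0], "gripper": 1}, {"xyz": [-0.006, -0.001, 0], "rotation": [0, 0, 0], "gripper": 1}, {"xyz": [-0.005, -0.001, 0], "rotation": [0, 0, 0], "gripper": 1}, {"xyz": [0, 0, 0], "rotation": [0, 0, 0], "gripper": 1}, {"xyz": [0.005, 0.001, 0], "rotation": [0, 0, 0], "gripper": 1}, {"xyz": [0.01, 0.002, 0], "rotation": [0, 0, 0], "gripper": 1}, {"xyz": [0.01, 0.002, 0], "rotation": [0, 0, 0], "gripper": 1}]}}

```text
t: 17.4
tcp_pos: [0.4298, 0.0848, 0.1165]
eef_rot: [3.141, 0.001, 0.18]
force: [-3.9, -0.4, -3.0]
grip_width: 0.392
grip_force: 30.0
```

Run:
```python
from h import *
st();st()
```

```text
t 17.400 peg -0.762 ph 0.629 h 139.6 D 184.5 lat -0.8 comp 11.0 z 0.1165 Fu -3.85 F [-3.85 -0.35 -3.02]
t 17.450 peg -0.783 ph 0.608 h 139.8 D 184.3 lat -0.8 comp 11.5 z 0.1165 Fu -2.56 F [-2.61  0.05 -4.07]
```

Request:
{"op": "jog_arm", "data": {"series": [{"xyz": [0, 0, 0], "rotation": [0, 0, 0], "gripper": 1}, {"xyz": [0, 0, 0], "rotation": [0, 0, 0], "gripper": 1}, {"xyz": [0, 0, 0], "rotation": [0, 0, 0], "gripper": 1}, {"xyz": [0, 0, 0], "rotation": [0, 0, 0], "gripper": 1}, {"xyz": [0, 0, 0], "rotation": [0, 0, 0], "gripper": 1}, {"xyz": [0, 0, 0], "rotation": [0, 0, 0], "gripper": 1}, {"xyz": [0, 0, 0], "rotation": [0, 0, 0], "gripper": 1}, {"xyz": [0, 0, 0], "rotation": [0, 0, 0], "gripper": 1}]}}

```text
t: 18.17
tcp_pos: [0.43, 0.0848, 0.1166]
eef_rot: [3.141, 0.0, 0.18]
force: [-3.6, -0.2, -3.0]
grip_width: 0.388
grip_force: 30.0
```

Run:
```python
from h import *
st();st()
```

```text
t 18.167 peg -0.900 ph 0.491 h 140.9 D 184.4 lat -0.8 comp 12.5 z 0.1166 Fu -3.59 F [-3.61 -0.16 -2.97]
t 18.217 peg -0.901 ph 0.490 h 140.9 D 184.4 lat -0.7 comp 12.5 z 0.1165 Fu -3.88 F [-3.84 -0.59 -3.28]
```

Request:
{"op": "jog_arm", "data": {"series": [{"xyz": [-0.03, -0.005, 0], "rotation": [0, 0, 0], "gripper": 1}, {"xyz": [-0.04, -0.007, 0], "rotation": [0, 0, 0], "gripper": 1}, {"xyz": [-0.05, -0.009, 0], "rotation": [0, 0, 0], "gripper": 1}, {"xyz": [-0.05, -0.009, 0], "rotation": [0, 0, 0], "gripper": 1}, {"xyz": [-0.05, -0.01, 0], "rotation": [0, 0, 0], "gripper": 1}, {"xyz": [0, -0.1, 0], "rotation": [0, 0, 0], "gripper": 1}, {"xyz": [0, -0.2, 0], "rotation": [0, 0, 0], "gripper": 1}, {"xyz": [0.02, -0.25, 0], "rotation": [0, 0, 0], "gripper": 1}, {"xyz": [0.08, -0.25, 0], "rotation": [0, 0, 0], "gripper": 1}, {"xyz": [0.1, -0.25, 0], "rotation": [0, 0, 0], "gripper": 1}, {"xyz": [0.1, -0.25, 0], "rotation": [0, 0, 0], "gripper": 1}, {"xyz": [0.1, -0.25, 0], "rotation": [0, 0, 0], "gripper": 1}, {"xyz": [0.1, -0.25, 0], "rotation": [0, 0, 0], "gripper": 1}, {"xyz": [0.1, -0.25, 0], "rotation": [0, 0, 0], "gripper": 1}, {"xyz": [0.05, -0.15, 0], "rotation": [0, 0, 0], "gripper": 1}, {"xyz": [0, -0.05, -0.1], "rotation": [0, 0, 0], "gripper": 1}, {"xyz": [0, 0, -0.15], "rotation": [0, 0, 0], "gripper": 1}, {"xyz": [0, 0, -0.1], "rotation": [0, 0, 0], "gripper": 1}, {"xyz": [0, 0, 0], "rotation": [0, 0, 0], "gripper": 1}, {"xyz": [0, 0, 0], "rotation": [0, 0, 0], "gripper": 1}]}}

```text
t: 19.93
tcp_pos: [0.4722, -0.1429, 0.0808]
eef_rot: [-3.14, 0.002, 0.182]
force: [0.4, 0.0, -2.9]
grip_width: 0.391
grip_force: 30.0
```

Run:
```python
from h import *
st();o,_,_=st();print(o["tcp_pos"],o["eef_rot"])
```

```text
t 19.933 peg -0.895 ph 0.494 h 140.8 D 183.9 lat 230.5 comp 12.9 z 0.0808 Fu 0.36 F [ 0.36  0.02 -2.9 ]
t 19.983 peg -0.900 ph 0.489 h 140.9 D 183.1 lat 230.9 comp 13.7 z 0.0815 Fu 0.54 F [ 0.55  0.01 -3.31]
[ 0.47303204 -0.14312325  0.08151484] [-3.14116078e+00 -4.35446380e-05  1.81479038e-01]
```

Tray at rest. Lower gently until contact.

Request:
{"op": "jog_arm", "data": {"series": [{"xyz": [0, 0, -0.03], "rotation": [0, 0, 0], "gripper": 1}, {"xyz": [0, 0, -0.03], "rotation": [0, 0, 0], "gripper": 1}, {"xyz": [0, 0, -0.02], "rotation": [0, 0, 0], "gripper": 1}, {"xyz": [0, 0, 0], "rotation": [0, 0, 0], "gripper": 1}, {"xyz": [0, 0, 0], "rotation": [0, 0, 0], "gripper": 1}, {"xyz": [0, 0, 0], "rotation": [0, 0, 0], "gripper": 1}, {"xyz": [0, 0, 0], "rotation": [0, 0, 0], "gripper": 1}]}}

```text
t: 20.62
tcp_pos: [0.4732, -0.1442, 0.0737]
eef_rot: [3.141, -0.0, 0.18]
force: [-0.4, 0.3, -3.2]
grip_width: 0.385
grip_force: 30.0
```

Request:
{"op": "jog_arm", "data": {"series": [{"xyz": [0, 0, -0.01], "rotation": [0, 0, 0], "gripper": 1}, {"xyz": [0, 0, -0.01], "rotation": [0, 0, 0], "gripper": 1}, {"xyz": [0, 0, 0], "rotation": [0, 0, 0], "gripper": 1}, {"xyz": [0, 0, 0], "rotation": [0, 0, 0], "gripper": 1}, {"xyz": [0, 0, 0], "rotation": [0, 0, 0], "gripper": 1}]}}

```text
t: 21.03
tcp_pos: [0.4732, -0.1442, 0.0718]
eef_rot: [3.141, -0.0, 0.18]
force: [-0.6, 0.2, -0.2]
grip_width: 0.388
grip_force: 30.0
```

Request:
{"op": "jog_arm", "data": {"series": [{"xyz": [0, 0, -0.005], "rotation": [0, 0, 0], "gripper": 1}, {"xyz": [0, 0, 0], "rotation": [0, 0, 0], "gripper": -0.3}, {"xyz": [0, 0, 0], "rotation": [0, 0, 0], "gripper": -0.3}, {"xyz": [0, 0, 0], "rotation": [0, 0, 0], "gripper": -0.3}, {"xyz": [0, 0, 0], "rotation": [0, 0, 0], "gripper": -0.3}, {"xyz": [0, 0, 0], "rotation": [0, 0, 0], "gripper": -0.3}, {"xyz": [0, 0, 0.1], "rotation": [0, 0, 0], "gripper": -0.3}, {"xyz": [0, 0, 0.3], "rotation": [0, 0, 0], "gripper": -0.3}, {"xyz": [0, 0, 0.3], "rotation": [0, 0, 0], "gripper": -0.3}, {"xyz": [0, 0, 0.3], "rotation": [0, 0, 0], "gripper": -0.3}, {"xyz": [0, 0, 0.3], "rotation": [0, 0, 0], "gripper": -0.3}, {"xyz": [0, 0, 0.3], "rotation": [0, 0, 0], "gripper": -0.3}, {"xyz": [0, 0, 0], "rotation": [0, 0, 0], "gripper": -0.3}, {"xyz": [0, 0, 0], "rotation": [0, 0, 0], "gripper": -0.3}]}}

```text
t: 22.2
tcp_pos: [0.4742, -0.1443, 0.2335]
eef_rot: [3.139, -0.004, 0.18]
force: [-0.5, 0.3, -0.3]
grip_width: 0.649
grip_force: 0.0
```

Run:
```python
from h import *
o,_,_=st();print(o["tcp_pos"])
st(save="pics/s4.png")
cv2.imwrite("pics/s4b.png",cv2.resize(cv2.imread("pics/s4.png"),None,fx=1.42,fy=1.42))
```

```text
t 22.200 peg -0.897 ph 0.494 h 140.8 D 181.9 lat 232.5 comp 15.0 z 0.2335 Fu -0.46 F [-0.52  0.3  -0.28]
[ 0.4741578  -0.14432206  0.2335258 ]
t 22.250 peg -0.897 ph 0.494 h 140.9 D 183.0 lat 232.2 comp 13.8 z 0.2318 Fu -0.73 F [-0.59 -0.81 -0.17]
```

View pics/s4b.png

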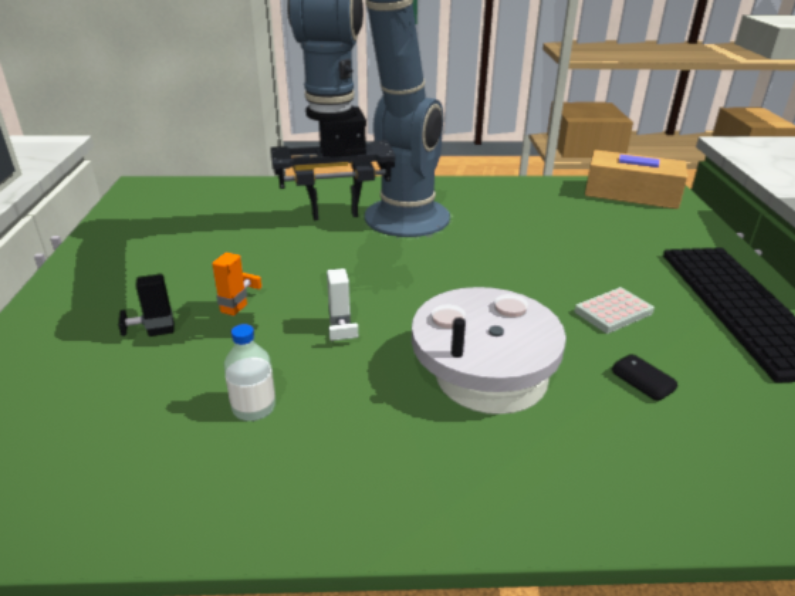

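The white wiper stands upright at pixel (342,305), the tray is at rest, and the other things are where they were.

```bash
python3 -c "
from bench import arm; print(arm.hand_in())"
```

```text
the job is handed in; nothing more can be done
None
```

The job is handed in, but it returned no verdict. By my measurements the tray spun up to about 2.1 rad/s, the pad pressed its rim at about 1.3–4 N for roughly 4.4 s with the tray above 0.5 rad/s, and the tray is now at rest with the wiper upright on the bench, about 20 cm from where it began, and the other things not touched.

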